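Set the photometer's aperture wheel to the slit

ROBOT

A 6-joint arm with a two-finger parallel gripper is mounted at the origin on a cart in front of the work surface, level with it; the furniture and walls round the work are solid. World frame = base frame: x ahead of the robot, y to its left, z up, the work surface at z = 0. Lengths are in m, angles in rad, forces in N, time in s.
With the tool pointing down it reaches from about 0.325 to 1 m from the base axis. Payload 5.1 kg.
Tool frame: the origin (TCP) lies at the centre of the arm's flange, where the gripper is bolted on; the fingertips stand 173 mm ahead of it and the grasp point (between the pads) lies 155 mm ahead of it; z points along the fingers, y is the line along which they close (so a half turn about z gives the same grasp; the last joint's range is limited). The gripper opens to 85 mm and grips with 20 to 120 N. Pads are 22 mm wide; open, the fingers measure 114 mm over their backs; the gripper's body (76 mm by 85 mm) begins 54 mm behind the grasp point. The pads swing forward as they close: fully open they stand 13 mm farther back than shut.
Start: joints at [-1.232, 0.124, 1.65, -0, 1.367, -0.083], TCP at [0.266, -0.593, 0.405] pointing down, gripper open.
Joint ranges: [-2.61, 2.61], [-1.02, 2.33], [0.03, 2.71], [-1.35, 4.49], [0.32, 2.68], [-2.91, 2.91]. Speed limits (rad/s): [2.57, 2.57, 3.14, 3.14, 3.14, 3.14].

INTERFACE

Orientations are given as a unit quaternion [x, y, z, w].
In Python, from station import manip gives the robot as it stands.
- The arm moves only by the tool run_rows, called after "Emit:" by a JSON object that holds its "op" and its "data", one argument or row to a line. Schema: {"type":"object","properties":{"segments":{"type":"array","items":{"type":"object","properties":{"r":{"type":"array","items":{"type":"number"},"minItems":3,"maxItems":3},"d":{"type":"array","items":{"type":"number"},"minItems":3,"maxItems":3},"aperture":{"type":"number"}},"additionalProperties":false,"required":["aperture"]},"minItems":1,"maxItems":10},"force":{"type":"number"},"only":{"type":"string"},"quiet":{"type":"boolean"},"lines":{"type":"string"}},"required":["segments"],"additionalProperties":false}. segments is a list of rows, 1 to 10 of them, each an object with the fields r (a list: a rotation vector rx, ry, rz in units of 0.25 rad), d (a list: dx, dy, dz in mm), aperture (the finger opening in m); a field left out counts as zero (the opening has to be given); each row shifts and turns the commanded pose from where the row before left it, along the tool's axes as they then stand; what a row does not reach is not made up. A row lasts 1/12 s, in which the tool goes at most 0.0417 m and 0.125 rad, less where a joint would pass 70% of its speed; a pose out of reach is approached as far as the arm can. The fingers move at their own pace and stop on an object; force is the grip in N (left out, the last holds). Time passes only in rows, so rows that do not move let the fingers close. The tool returns the time, the measured TCP pose, the force, the opening and the grip force at its end. only (a regular expression) keeps the lines of the reply that match it, lines (a string "A,B") keeps lines A to B, and quiet returns only ok. Input that does not fit is refused with a message, and nothing moves.
- manip.get_state(): the state, without advancing time (a new reading comes with each control period).
- manip.read_camera(name): name is "scene" or "top" or "wrist"; returns the picture (400x640x3 uint8, red, green, blue); there is no depth.
- manip.camera_info(name): a dict with "intrinsics" (3x3 intrinsics, pixels), "R" (3x3) and "t" (3): a world point X has camera coordinates R X + t. Camera axes: x right, y down, z forward; pixel columns grow to the right and rows downward; lengths in m; the calibration is good to about 2 mm. A picture is of the moment at which its call begins: read the wrist's pose just before it. camera_info takes no time and is no camera call; for the wrist camera it gives the pose at the moment of the call.
- manip.hand_in(): hands the job in; it is judged then, once.
The state is a dict: "t": time; "joint_positions": joint angles; "joint_velocities": joint speeds; "joint_efforts": joint torques, N m; "ee_pos": TCP position; "tool_rot": TCP orientation; "ft_force": force on the tool from outside, world axes, zero at the start; "ft_torque": the same for the moment, N m; "width": finger opening in m; "gripper_force": force on a finger pad.
Only numpy, scipy, OpenCV 4.12 (cv2) and the standard library are available. Lean on these libraries where they do the work, as an engineer would, in place of code of your own. Each camera call takes 0.05 s, during which the arm holds its last target. There are 200 camera calls.

TASK

Turn the photometer's aperture wheel by its upright bar grip until the straight slit shows whole and centred in the fixed square window, then let go and move the hand clear. Leave the glass beaker beside it standing where it is.

Things in the scene. Friction and masses are not known exactly. Their poses are not given: they have to be found in the camera images.
- aperture_wheel (a joint): Turn of the wheel, rad: 0 = slit centred in the window, + = anticlockwise from above; starts at 0.55 to 1.35, range -3 to 3. Light friction (0.06 N m), no clicks or spring; stays put. Aluminium disc 140 mm across, top 29 mm above the bench. Black openings 47 mm from the axis, 72 deg apart: a slit 8 x 24 mm pointing to the axis, then anticlockwise round holes of 26, 8, 20 and 14 mm.
- wheel_grip (a point): Point on the wheel's upright axis, 66 mm above the bench, inside the black bar grip, 14 mm below its top; turns with the wheel. The bar is 44 mm long (along this point's x, in line with the slit, which lies toward -x), 14 mm wide, and stands 37 to 80 mm above the bench on an aluminium hub 42 mm across. Pinch it across its width. z is up.
- window (a point): Middle of the fixed square window, at its frame's top, 35 mm above the bench. Opening 32 x 32 mm, grey frame 44 mm wide, wheel 2 mm below it. It lies 47 mm from the wheel's axis toward -x of this point (z up). The grey base plate, 215 x 172 mm, is fixed to the bench; its lamp housing, 51 mm high, lies 80 to 116 mm beyond the axis on the other side.
- beaker: Empty glass beaker, 65 x 71 mm, 82 mm tall, standing loose beside the base plate, 165 to 195 mm from the wheel's axis, on the right-hand side seen from the robot. Origin at the centre of its underside, z up. To be left alone.

How it is judged:
At the end, for the whole second after the job is handed in: The wheel is at rest with its joint within 0.2 rad (11 degrees) of 0, so that the whole slit shows in the window, and the beaker stands upright (within 0.2 rad) less than 20 mm from where it was (value of joint aperture_wheel between -0.2 and 0.2 rad and velocity of joint aperture_wheel between -0.05 and 0.05 rad/s and distance of beaker from where it was at the start of the episode below 0.02 m and angle between beaker's own z axis and vertical below 0.2 rad); the robot touches nothing.
It fails at once if the beaker is knocked over or pushed 20 mm or more from its place (distance of beaker from where it was at the start of the episode above 0.02 m or angle between beaker's own z axis and vertical above 0.35 rad).
It also fails if it takes over 32 s, if anything falls off the work surface, if the arm or the gripper's body presses on something with over 40 N, if the wrist force passes 120 N, or if a joint passes its speed limit or range.

## Working session

There is one attempt and no reset: what is moved stays moved. The work goes in short steps, Python scripts to look and compute and a tool call to move; the robot and the scene stay as the last step left them, time stands still between calls to the robot, and variables do not carry over. Pictures are saved under pics/ and viewed, at most 10 in all, crops included, and the job is handed in when it is done.

```bash
ls; mkdir -p pics; python3 - <<'E'
from station import manip
import cv2,numpy as np
s=manip.get_state();print(s['t'],s['ee_pos'],s['tool_rot'],s['width'])
for n in("top","scene"):
    cv2.imwrite(f"pics/{n}0.png",manip.read_camera(n)[:,:,::-1])
    c=manip.camera_info(n);print(n,np.round(c['intrinsics'],1).tolist(),np.round(c['R'],3).tolist(),np.round(c['t'],3))
E
```

```text
pics
station.py
0.0 [ 0.26600737 -0.59281165  0.40343903] [ 9.77844499e-01  2.09330017e-01 -1.29823907e-04 -1.03044094e-03] 0.08523845788648338
top [[365.6, 0.0, 313.7], [0.0, 365.6, 198.4], [0.0, 0.0, 1.0]] [[-0.027, -0.999, -0.03], [-0.98, 0.033, -0.194], [0.195, 0.024, -0.981]] [-0.009  0.572  0.83 ]
scene [[467.5, 0.0, 320.8], [0.0, 467.5, 201.7], [0.0, 0.0, 1.0]] [[-0.823, -0.567, 0.004], [-0.433, 0.624, -0.651], [0.367, -0.538, -0.759]] [0.46  0.327 0.683]
```

View pics/top0.png

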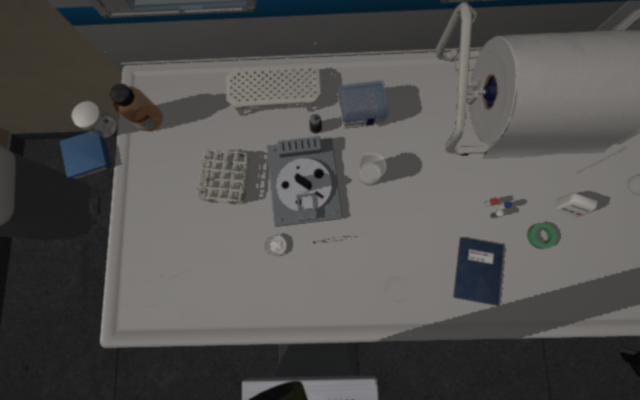

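The top view shows the base plate around (305,183) with the wheel at (304,185), the black grip at about (303,181), the window near (308,203) and the beaker at (371,168). I'll enlarge this area.

```bash
python3 - <<'E'
import cv2
a=cv2.imread('pics/top0.png')[125:240,240:400]
cv2.imwrite('pics/c1.png',cv2.resize(a,None,fx=5,fy=5,interpolation=cv2.INTER_CUBIC))
E
```

```text
(no output)
```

View pics/c1.png

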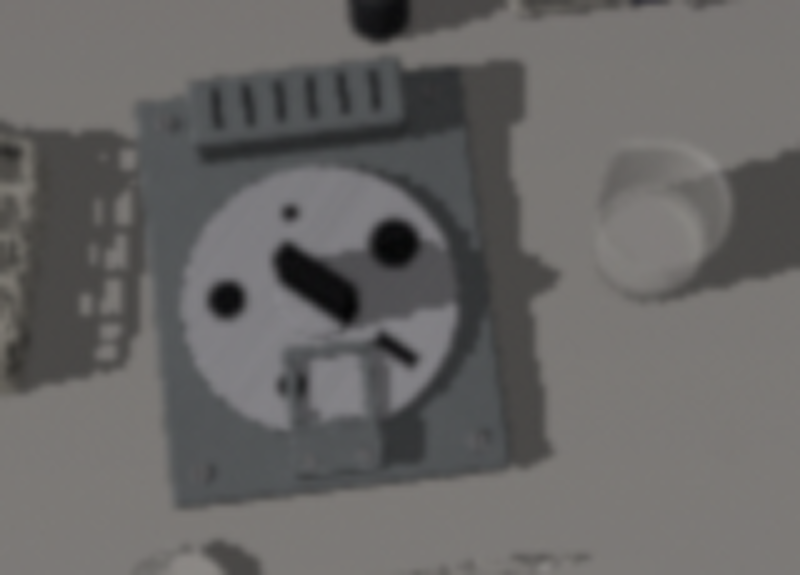

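View pics/scene0.png

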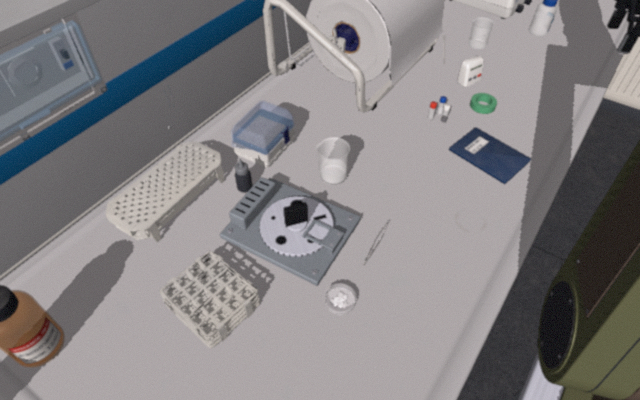

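In the 5x crop, the slit is at (397,349) and the holes are at (395,243), (290,212), (227,299) and (292,385). The grip runs from (285,258) to (345,310), and the window opening is around (338,388). The beaker base is near (648,245). Next I'll fit the axis and angles by casting rays.

```bash
cat > h.py <<'E'
import numpy as np,cv2
from station import manip
def ray(name,uv,z,c=None):
    c=c or manip.camera_info(name);K,R,t=map(np.array,(c['intrinsics'],c['R'],c['t']))
    C=-R.T@t;d=(np.linalg.inv(K)@np.c_[uv,np.ones(len(uv))].T).T@R
    return C+d*((z-C[2])/d[:,2])[:,None]
def fit(P):  # openings: slit,26,8,20,14 anticlockwise 72 deg, r .047 -> centre, slit angle, residuals
    q=P[:,0]+1j*P[:,1];m=np.exp(1j*np.radians(72)*np.arange(5))
    A=np.c_[m,np.ones(5)];s,c=np.linalg.lstsq(A,q,rcond=None)[0]
    return np.array([c.real,c.imag]),np.angle(s),abs(s),abs(A@[s,c]-q)
E
python3 - <<'E'
from h import *
f=lambda p:np.array([240,125])+(np.array(p)+.5)/5-.5
P=ray('top',f([(397,349),(395,243),(290,212),(227,299),(292,385)]),.029)
c,a,r,e=fit(P);print('axis',c,'slit ang',a,'r',r,'res',e)
B=ray('top',f([(138,102),(463,68),(510,465),(175,507)]),.012)[:,:2]
for i in range(4):
    d=B[(i+1)%4]-B[i];print('edge',np.linalg.norm(d),np.arctan2(d[1],d[0]))
w=ray('top',f([(338,388)]),.035)[0,:2]-c;print('win',np.linalg.norm(w),np.arctan2(w[1],w[0]))
g=ray('top',f([(285,258),(345,310)]),.08)[:,:2];d=g[1]-g[0];print('grip',g.mean(0),np.linalg.norm(d),np.arctan2(d[1],d[0]))
b=ray('top',f([(648,245)]),.0)[0];print('beaker',b,np.linalg.norm(b[:2]-c))
s=manip.get_state();from scipy.spatial.transform import Rotation as R
print(s['ee_pos'],R.from_quat(s['tool_rot']).as_matrix().round(3).tolist(),s['joint_positions'])
E
```

```text
axis [ 0.61490325 -0.00075154] slit ang -2.210751217087223 r 0.04713492582376212 res [1.97099933e-04 4.07135927e-04 3.48659245e-04 1.24181365e-04
 5.06080120e-05]
edge 0.17202314331679863 -1.499465323204567
edge 0.2117935466550857 -3.0669376629273204
edge 0.1699599770609885 1.665052176129836
edge 0.21570666899803573 0.08436677469216845
win 0.04871778917656047 -2.9731592833240543
grip [ 0.60917935 -0.00105661] 0.03857966041067008 -2.3271385307347643
beaker [ 0.64388801 -0.17071083  0.        ] 0.1724130982159474
[ 0.26600981 -0.59284122  0.4035708 ] [[0.912, 0.409, -0.001], [0.409, -0.912, 0.002], [0.0, -0.002, -1.0]] [-1.23159792e+00  1.24468196e-01  1.65151461e+00 -3.79769167e-05
  1.36749264e+00 -8.25699258e-02]
```
Base direction: -3.067, 1.665→ normal -(pi-... ) edge 4: 0.0844 → -3.057; edge1: -1.499-1.571=-3.07; edge3: 1.665+1.571=3.236→-3.047. Mean -3.06. Window center via visual -2.97 (rough ±0.06). Hmm; window offset 0.09 → 4mm error; opening partially mis-estimated? Let me see: crop opening center... frame left edge x~288, right ~388 → 338 at y~388; 5px=1.3*... scale: 0.14m = 280 crop px → 0.5 mm/px. 4mm = 8 px. Bottom arm of frame: the leg between 295-380 at y 430-470 center 338. Hmm, base axis through axis: axis in crop? Would the window be laterally offset relative to base axis? Axis in plate: centered presumably. Will refine with wrist camera later. Joint value = slit - window = -2.21+3.05=0.84 (or 0.76). Positive so turn clockwise (negative) by 0.84. Grip orientation -2.21 (grip -x toward slit): bar along -2.21 line. After turning along -3.05.

Axis ≈ (0.615, -0.001). The slit radius is 47.1 mm, residuals are under 0.5 mm, and the base edges match 172 x 215. The slit is at -2.21 rad and the base's axis direction is about -3.05, so the wheel is at about +0.84 (in range). The beaker is 172 mm from the axis, also as expected. I'll turn the hand and move above the wheel.

The rows are not in the units I measure in: shifts go in mm and turns go in units of 0.25 rad. I convert before sending: 0.04 m is 40, -0.0047 m is -4.7, -0.125 rad is -0.5.

Emit:
{"op": "run_rows", "data": {
  "segments": [
    {"r":[0,0,-0.5],"aperture":0.085},
    {"r":[0,0,-0.5],"aperture":0.085},
    {"r":[0,0,-0.5],"aperture":0.085},
    {"r":[0,0,-0.5],"aperture":0.085},
    {"d":[40,-4.7,0],"aperture":0.085},
    {"d":[40,-4.7,0],"aperture":0.085},
    {"d":[40,-4.7,0],"aperture":0.085},
    {"d":[40,-4.7,0],"aperture":0.085},
    {"d":[40,-4.7,0],"aperture":0.085},
    {"d":[40,-4.7,0],"aperture":0.085}
  ],
  "force": 40
}}

```text
t: 0.93
ee_pos: [0.3891, -0.3829, 0.4042]
tool_rot: [0.896, 0.445, -0.0, -0.0]
ft_force: [0.3, 0.2, 0.4]
width: 0.085
gripper_force: 0.0
```

Emit:
{"op": "run_rows", "data": {
  "segments": [
    {"d":[40,-4.7,0],"aperture":0.085},
    {"d":[40,-4.7,0],"aperture":0.085},
    {"d":[40,-4.7,0],"aperture":0.085},
    {"d":[40,-4.7,0],"aperture":0.085},
    {"d":[40,-4.7,0],"aperture":0.085},
    {"d":[40,-4.7,0],"aperture":0.085},
    {"d":[40,-4.7,0],"aperture":0.085},
    {"d":[40,-4.7,0],"aperture":0.085},
    {"d":[40,-4.7,0],"aperture":0.085},
    {"aperture":0.085}
  ]
}}

```text
t: 1.77
ee_pos: [0.5744, -0.0673, 0.4042]
tool_rot: [0.894, 0.448, 0.001, -0.001]
ft_force: [-0.6, 0.5, -0.5]
width: 0.0847
gripper_force: 0.0
```

```bash
python3 - <<'E'
from h import *
from scipy.spatial.transform import Rotation as R
s=manip.get_state();c=manip.camera_info('wrist')
cv2.imwrite('pics/w1.png',manip.read_camera('wrist')[:,:,::-1])
import json;json.dump({k:np.array(v).tolist() for k,v in c.items()},open('w1.json','w'))
print(s['t'],s['ee_pos'],R.from_quat(s['tool_rot']).as_matrix().round(3).tolist(),s['joint_positions'])
E
```

```text
1.7667 [ 0.57442851 -0.0672829   0.40417408] [[0.599, 0.8, 0.0], [0.8, -0.599, 0.003], [0.002, -0.001, -1.0]] [-0.20986522 -0.03312059  1.81358326  0.00263287  1.36138135  0.43235182]
```

View pics/w1.png

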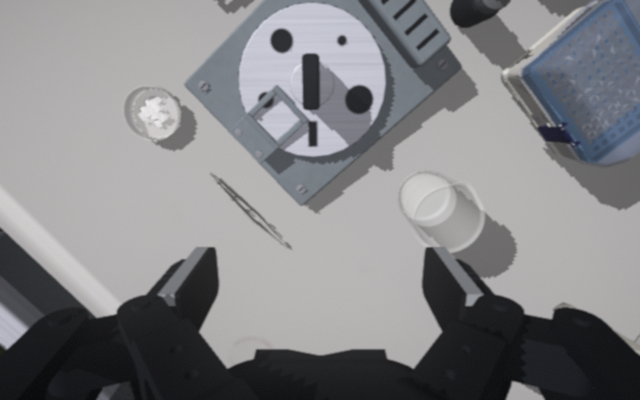

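The wrist view shows the slit at (313,133), the holes at (359,99), (342,41) and (282,41), the grip at (311,81) and the window near (279,119). I'll zoom in for precision.

```bash
python3 - <<'E'
import cv2
a=cv2.imread('pics/w1.png')[0:165,225:395]
cv2.imwrite('pics/c2.png',cv2.resize(a,None,fx=3.6,fy=3.6,interpolation=cv2.INTER_CUBIC))
E
```

```text
(no output)
```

View pics/c2.png

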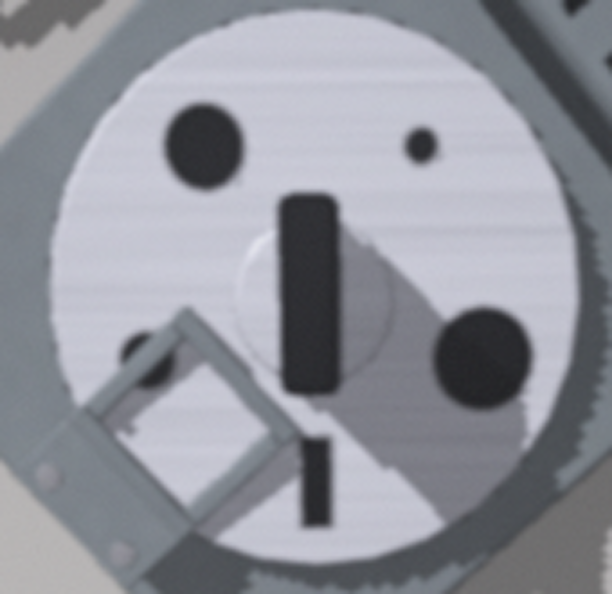

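In the zoomed crop, the slit is at (316,482), the holes are at (483,358), (421,145), (204,145) and (150,358), and the bar top runs (309,193)-(309,395). The window frame corners are (185,308), (303,432), (193,528) and (80,412).

```bash
python3 - <<'E'
from h import *
import json
C=json.load(open('w1.json'))
f=lambda p:np.array([225,0])+(np.array(p)+.5)/3.6-.5
c,a,r,e=fit(ray('',f([(316,482),(483,358),(421,145),(204,145),(150,358)]),.029,C));print('axis',c,'slit',a,r,e)
W=ray('',f([(185,308),(303,432),(193,528),(80,412)]),.035,C)[:,:2];print('sides',np.linalg.norm(W-np.roll(W,-1,0),axis=1))
w=W.mean(0)-c;aw=np.arctan2(w[1],w[0]);print('win',np.linalg.norm(w),aw,'joint',a-aw)
for i in range(4):d=W[i]-W[i-1];print(np.arctan2(d[1],d[0])%(np.pi/2))
g=ray('',f([(309,193),(309,395)]),.08,C)[:,:2];d=g[1]-g[0];print('grip',g.mean(0),np.linalg.norm(d),np.arctan2(d[1],d[0]))
s=manip.get_state();p=np.array(s['ee_pos'])
from scipy.spatial.transform import Rotation as R
M=R.from_quat(s['tool_rot']).as_matrix();print('yaw y',np.arctan2(M[1,1],M[0,1]))
for q in(c,g.mean(0)):print('tool delta',M.T@(np.r_[q,.222]-p))
E
```

```text
axis [0.61475562 0.00155847] slit -2.2100336511191117 0.04691256496803007 [0.00032166 0.00010324 0.00013609 0.00037685 0.00060425]
sides [0.04371941 0.03948001 0.04222827 0.03895892]
win 0.04502877537770117 -3.0375177520489047 joint 0.8274841009297931
0.09953996796779783
0.1227477999033244
0.06197844831041843
0.11188503318080234
grip [0.61447508 0.00129365] 0.04314826491131552 -2.220974008471798
yaw y -0.6438149502633297
tool delta [ 0.0815409  -0.00938423  0.182008  ]
tool delta [ 0.0811607  -0.00944964  0.18200815]
```

Joint ≈ +0.83 and the grip agrees with the axis (bar 43 mm, window 45 mm out). The tool's yaw already matches. I'll move over the grip and descend.

In the tool's units: 0.04 m is 40, 0.041 m is 41.

Emit:
{"op": "run_rows", "data": {
  "segments": [
    {"d":[40,-4.6,0],"aperture":0.085},
    {"d":[41,-4.6,0],"aperture":0.085},
    {"d":[0,0,36],"aperture":0.085},
    {"d":[0,0,36],"aperture":0.085},
    {"d":[0,0,36],"aperture":0.085},
    {"d":[0,0,30],"aperture":0.085},
    {"d":[0,0,20],"aperture":0.085},
    {"d":[0,0,12],"aperture":0.085},
    {"d":[0,0,12],"aperture":0.085},
    {"aperture":0.085}
  ]
}}

```text
t: 2.65
ee_pos: [0.6133, -0.0029, 0.2204]
tool_rot: [0.896, 0.444, -0.002, -0.001]
ft_force: [-0.7, -0.6, -0.2]
width: 0.0849
gripper_force: 0.0
```

```bash
python3 - <<'E'
from h import *
from scipy.spatial.transform import Rotation as R
s=manip.get_state();M=R.from_quat(s['tool_rot']).as_matrix();print(M.T@(np.array([.6147,.001,.222])-s['ee_pos']))
E
```

```text
[ 0.00395904 -0.00125183 -0.00156441]
```

In the tool's units: 0.004 m is 4, -0.001 m is -1.

Emit:
{"op": "run_rows", "data": {
  "segments": [
    {"d":[4,-1,-1],"aperture":0.085},
    {"aperture":0.03},
    {"aperture":0.03},
    {"aperture":0.03},
    {"aperture":0.03},
    {"aperture":0.005},
    {"aperture":0.005},
    {"aperture":0.005},
    {"aperture":0.005},
    {"aperture":0.005}
  ],
  "force": 40
}}

```text
t: 3.48
ee_pos: [0.6158, 0.0016, 0.2242]
tool_rot: [0.896, 0.445, -0.0, -0.0]
ft_force: [-3.2, 1.2, 4.6]
width: 0.0133
gripper_force: 40.2
```

It's gripped: 13 mm opening at 40 N. Now I'll turn clockwise from above (tool +z) by 0.83 rad.

In the tool's units: 0.1 rad is 0.4.

Emit:
{"op": "run_rows", "data": {
  "segments": [
    {"r":[0,0,0.24],"aperture":0.005},
    {"r":[0,0,0.4],"aperture":0.005},
    {"r":[0,0,0.4],"aperture":0.005},
    {"r":[0,0,0.4],"aperture":0.005},
    {"r":[0,0,0.4],"aperture":0.005},
    {"r":[0,0,0.4],"aperture":0.005},
    {"r":[0,0,0.4],"aperture":0.005},
    {"r":[0,0,0.4],"aperture":0.005},
    {"r":[0,0,0.28],"aperture":0.005},
    {"aperture":0.005}
  ]
}}

```text
t: 4.32
ee_pos: [0.6161, 0.001, 0.2242]
tool_rot: [0.999, 0.045, 0.0, 0.001]
ft_force: [-1.2, -2.3, 4.6]
width: 0.0131
gripper_force: 40.2
```

```bash
python3 - <<'E'
from h import *
from scipy.spatial.transform import Rotation as R
s=manip.get_state();M=R.from_quat(s['tool_rot']).as_matrix();print(np.arctan2(M[1,1],M[0,1]),'want',-3.04+np.pi/2)
E
```

```text
-1.4800494548167242 want -1.4692036732051035
```

In the tool's units: -0.04 m is -40, -0.02 m is -20.

Emit:
{"op": "run_rows", "data": {
  "segments": [
    {"aperture":0.085},
    {"aperture":0.085},
    {"aperture":0.085},
    {"aperture":0.085},
    {"aperture":0.085},
    {"aperture":0.085},
    {"d":[0,0,-20],"aperture":0.085},
    {"d":[0,0,-40],"aperture":0.085},
    {"d":[0,0,-40],"aperture":0.085},
    {"d":[0,0,-40],"aperture":0.085}
  ]
}}

```text
t: 5.15
ee_pos: [0.6154, 0.0016, 0.3646]
tool_rot: [0.999, 0.046, -0.001, -0.0]
ft_force: [1.2, 0.4, 1.0]
width: 0.0851
gripper_force: 0.0
```

Emit:
{"op": "run_rows", "data": {
  "segments": [
    {"d":[0,0,-30],"aperture":0.085},
    {"d":[-40,0,0],"aperture":0.085},
    {"d":[-40,0,0],"aperture":0.085},
    {"aperture":0.085},
    {"aperture":0.085},
    {"aperture":0.085}
  ]
}}

```text
t: 5.65
ee_pos: [0.5361, -0.0059, 0.3941]
tool_rot: [0.999, 0.046, 0.001, 0.0]
ft_force: [0.4, 0.3, -0.4]
width: 0.0847
gripper_force: 0.0
```

```bash
python3 - <<'E'
from h import *
import json
c=manip.camera_info('wrist');im=manip.read_camera('wrist')[:,:,::-1]
json.dump({k:np.array(v).tolist() for k,v in c.items()},open('w2.json','w'))
cv2.imwrite('pics/w2.png',im)
E
```

```text
(no output)
```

View pics/w2.png

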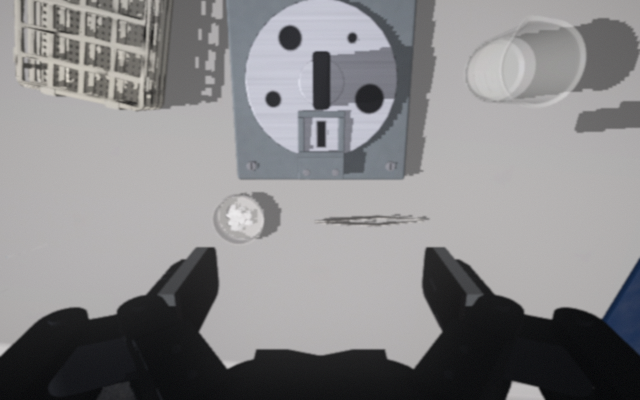

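The slit shows whole in the window at (321,133), with the frame spanning about x 299-350. The beaker stands undisturbed. I'll check the angle in numbers.

```bash
python3 - <<'E'
from h import *
import json
C=json.load(open('w2.json'))
c,a,r,e=fit(ray('',np.array([(321,133),(369,99),(352,38),(290,38),(273,99.)]),.029,C));print(c,a,r,e)
w=ray('',np.array([(324.5,133.)]),.035,C)[0,:2]-c;print('win',np.arctan2(w[1],w[0]),np.linalg.norm(w))
b=ray('',np.array([(238,180),(403,179.)]),.012,C);d=b[1]-b[0];print('edge normal',np.arctan2(d[1],d[0])-np.pi/2,np.linalg.norm(d))
b2=ray('top',np.array([[240+648.5/5-.5,125+245.5/5-.5]]),0);print(b2)
im=cv2.imread('pics/w2.png')[85:190,260:390];cv2.imwrite('pics/c3.png',cv2.resize(im,None,fx=4.5,fy=4.5,interpolation=cv2.INTER_CUBIC))
E
```

```text
[0.61434339 0.00130399] -3.0493764985775265 0.046720603354831414 [0.00064043 0.00036278 0.00012357 0.00013472 0.00033594]
win -2.9769845720987376 0.045548927548277746
edge normal -3.043241399941633 0.1718199824706914
[[ 0.64388801 -0.17071083  0.        ]]
```

View pics/c3.png

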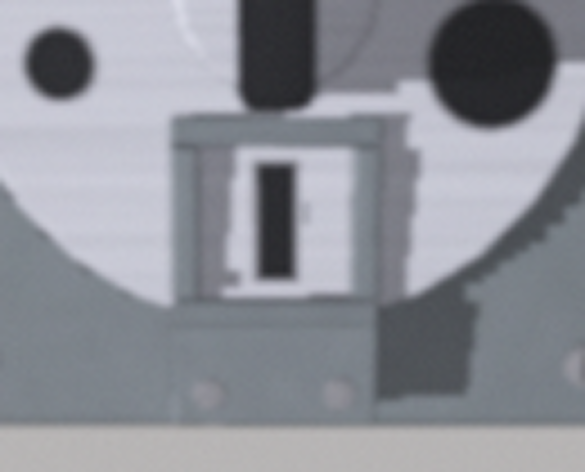

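The slit is at x=276 and the frame centre is about 279, so it shows whole and centred (error within about 0.05 rad). The hand is clear and at rest, so I'm handing in.

```bash
python3 -c "
from station import manip
print(manip.hand_in())"
```

```text
the job is handed in; nothing more can be done
None
```

I turned the wheel about 0.83 rad clockwise so the slit shows whole and centred in the window (within about 0.05 rad by camera), let go, moved the hand clear, left the beaker untouched, and handed the job in; no verdict was returned.

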